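# Clip eye-test paddles into a disinfecting drawer, release and shut it, set the timer

## Robot

A 6-joint arm with a two-finger parallel gripper is mounted at the origin on the work surface. World frame = base frame: x ahead of the robot, y to its left, z up, the work surface at z = 0. Lengths are in m, angles in rad, forces in N, time in s.
With the tool pointing down it reaches from about 0.275 to 0.725 m from the base axis. Payload 15.9 kg.
Tool frame: the origin (TCP) lies at the very end of the fingers, on their centre line; the grasp point (between the pads) lies 19 mm behind it; z points along the fingers, y is the line along which they close (so a half turn about z gives the same grasp; the last joint's range is limited). The gripper opens to 85 mm and grips with 20 to 120 N. Pads are 22 mm wide; open, the fingers measure 114 mm over their backs; the gripper's body (76 mm by 85 mm) begins 54 mm behind the grasp point. The pads swing forward as they close: fully open they stand 13 mm farther back than shut.
Start: joints at [1.152, 0.213, -0.034, 1.323, 0, 1.571], TCP at [0.203, 0.457, 0.231] pointing down, gripper open.
Joint ranges: [-2.98, 2.98], [-0.74, 1.72], [-1.14, 1.35], [-2.1, 2.04], [-1.57, 1.44], [-3.14, 3.14]. Speed limits (rad/s): [1.89, 1.89, 2.39, 2.57, 3.14, 3.14].

## Interface

Orientations are given as a rotation vector (axis times angle).
In Python, from rig import reach, move_l, move_j, gripper_to, dwell, inverse_kinematics, sense, camera, PlanningError, sign_off gives the robot as it stands. The module is installed in compiled form; this text tells all that it offers. Calls block until the motion is done:
- reach(position, orientation): joint-space move of the TCP to a pose.
- move_l(position, velocity=0.15, attitude=None, max_force=None): straight line of the TCP; attitude=None keeps the orientation; velocity is the mean speed in m/s. With max_force (N) it stops when the force on the tool has changed by that much, and returns True; else False.
- move_j(angles): joint-space move.
- gripper_to(opening, f_grip=None): finger opening in m; f_grip is the grip in N (None keeps the last); returns when the fingers have stopped.
- dwell(seconds).
- inverse_kinematics(position, orientation): joint angles nearest the present ones, or None.
- sense(): the state.
- camera(name): name is "side" or "top"; returns a dict with "image" (400x640x3 uint8, blue, green, red), "z_map" (400x640 float32, m along the optical axis (not along the pixel's ray), 0 where there is no reading), "fx", "fy", "cx", "cy" (pixels), "xyz" and "orientation" of the camera in the world. Camera axes: x right, y down, z forward; pixel columns grow to the right and rows downward; lengths in m; the calibration is good to about 2 mm. A picture is of the moment at which its call begins.
A pose or a line that the arm cannot do raises PlanningError and nothing moves.
- sign_off(): hands the job in; it is judged then, once.
The state is a dict: "time": time; "joint_pos": joint angles; "joint_vel": joint speeds; "joint_efforts": joint torques, N m; "tool_pos": TCP position; "ee_rot": TCP orientation; "wrist_force": force on the tool from outside, world axes, zero at the start; "torque": the same for the moment, N m; "gripper_width": finger opening in m; "gripper_force": force on a finger pad.
Only numpy, scipy, OpenCV 4.12 (cv2) and the standard library are available. Lean on these libraries where they do the work, as an engineer would, in place of code of your own. Each camera call takes 0.05 s, during which the arm holds its last target. There are 200 camera calls.

## Task

Pull the disinfecting cabinet's drawer out until it locks, and clip every hand-held eye-test paddle that lies on the counter into the holders in it, one to a holder with the handle pushed right down under the sprung jaw. Then press the release lever at the drawer front and slide the drawer gently in until it is fully home, and only then turn the timer knob on top of the cabinet to 20 minutes. Leave the other things on the counter where they are.

Things in the scene. Friction and masses are not known exactly. Their poses are not given: they have to be found in the camera images.
- occluder_mid (a point): Hand-held eye-test paddle, may be absent: round handle, 12 mm diameter, 90 mm long, and a flat head: solid grey plastic disc, 38 mm across (eye occluder), grey handle. Lies flat (head as thick as handle), 45 g. Point: mid-length of the handle on its axis, 6 mm above the counter. x runs to the head: plain end at -45 mm, head from 45 to 83 mm; z up as it lies at the start.
- pinhole_mid (a point): Hand-held eye-test paddle, may be absent: round handle, 12 mm diameter, 90 mm long, and a flat head: white plastic disc, 38 mm across, with two rings of dark pinholes, white handle. Lies flat (head as thick as handle), 45 g. Point: mid-length of the handle on its axis, 6 mm above the counter. x runs to the head: plain end at -45 mm, head from 45 to 83 mm; z up as it lies at the start.
- maddox_mid (a point): Hand-held eye-test paddle, may be absent: round handle, 12 mm diameter, 90 mm long, and a flat head: aluminium ring, 38 mm across, filled with a row of clear glass rods, aluminium handle. Lies flat (head as thick as handle), 45 g. Point: mid-length of the handle on its axis, 6 mm above the counter. x runs to the head: plain end at -45 mm, head from 45 to 83 mm; z up as it lies at the start.
- prism_mid (a point): Hand-held eye-test paddle, may be absent: round handle, 12 mm diameter, 90 mm long, and a flat head: square steel frame, 36 x 36 mm, with clear glass in it, steel handle. Lies flat (head as thick as handle), 45 g. Point: mid-length of the handle on its axis, 6 mm above the counter. x runs to the head: plain end at -45 mm, head from 45 to 81 mm; z up as it lies at the start.
- clip0_seat (a point): Right-hand (-y) of four equal nylon fork clips in the drawer, 64 mm apart; any paddle fits any clip, head to front or back. Point: on the seated handle's axis, mid-way between the clip's two forks (6 mm thick, at x = -26 and +26 mm: 46 mm between them for fingers). x: the handle's and the drawer's sliding line; z up, 34 mm above the tray floor, 56 mm above the counter. Moves with the drawer.
- clip1_seat (a point): Second clip from the right, point and axes as clip0. Slot 13.6 mm wide, open at the top: on -y a fixed prong that flares outwards 13 to 22 mm above the axis; on +y a grey sprung jaw hinged near the tray floor, its lip over each fork sloping inwards, from 20 mm down to 7 mm above the axis. The handle, pushed straight down with about 6 to 12 N, swings the jaw 5 mm aside.
- clip2_seat (a point): Third clip from the right, point and axes as clip0. Past the lips the handle drops the last 10 mm or so onto the fork floors (its axis then at this point) and the jaw springs back over it, leaving about 1 mm of play upwards; a firm pull up (about 10 N) takes it out again.
- clip3_seat (a point): Left-hand (+y) clip, point and axes as clip0. Forks of neighbouring clips are 37 mm clear of each other; nothing else stands in the tray. Tray: side rims 12 mm and back wall 48 mm above its floor; back wall 92 mm behind this point, drawer front 97 mm before it.
- drawer (a joint): How far the drawer is out, m: 0 fully home, 0.185 fully extended; at the start nearly home. 1.4 kg, about 2 N of friction; in the last 25 mm outwards a pawl rides over its stop (some 5 to 10 N more) and then locks the slide: it goes in by only 3 mm until the release lever is pressed. Once it is 20 mm in again, the pawl is past the stop and the lever may be let go.
- drawer_handle (a point): Middle of the drawer's steel bar handle: 11 mm diameter, 100 mm long across the drawer (y), on two posts 42 mm in front of the drawer front, 88 mm above the counter, 40 mm below the cabinet's top. Axes of the drawer: -x points out of the cabinet, z up. The drawer front is a white panel 301 mm wide, from 12 to 102 mm above the counter.
- lever (a joint): Angle of the slide's release lever, rad: 0 at rest, grows as its pad is pressed down, stop at 0.22 (pad 9 mm down, about 7 N). Springs back. The slide is free from about 0.14. Keep it pressed while the drawer goes in its first 20 mm.
- lever_pad (a point): Middle of the top of the release lever's dark steel pad, 30 x 30 mm, sticking out through a slot near the right (-y) end of the drawer front, 30 mm in front of the panel, 75 mm above the counter. Press it down; its hinge (along y) is 44 mm behind. At its back edge, 15 mm behind this point, an upright lip 12 mm tall: a finger pressing the pad can push the drawer in by it. Axes of the drawer.
- dial (a joint): Timer knob's angle, rad: 0 at the zero mark, grows clockwise seen from above; 30 degrees (0.524 rad) is 5 minutes, so 20 minutes is 2.094 rad. Turns smoothly from 0 to 5.76, friction 0.04 Nm, stays where it is left.
- dial_grip (a point): Centre of the timer knob's black bar grip, on its upright axis on the cabinet top: 36 mm long (x), 12 wide (y), 22 high (centred here), on a 38 mm skirt; cabinet top 20 mm below. White line: pointer end, +x. Aluminium scale round it with 12 dark ticks 5 minutes apart; zero tick (dark diamond) on the side away from the drawer front; minutes count clockwise: 20 is the fourth tick after zero.
- cabinet: White metal disinfecting cabinet, fixed, 240 deep (x) x 305 wide (y) x 128 mm high. Origin: middle of its front face at counter level; x points into it, y to its left, z up. The drawer comes out of its front towards -x.
- spray: bystander: lens-cleaner bottle, 42 mm diameter, 115 mm high, origin under its base
- screw_jar: bystander: small screw jar, 30 mm diameter, 32 mm high, origin under its base
- drops: bystander: small white drops bottle, 26 mm diameter, 45 mm high, origin under its base
- glasses_case: bystander: dark spectacle case, 155 (x) x 58 (y) x 41 mm, origin under its middle
- spectacles: bystander: dark-framed spectacles standing on lenses and temples, 130 (x) x 130 (y) x 44 mm, origin below the bridge
- pen_cup: bystander: grey cup, 72 mm diameter, 95 mm high, origin under its base
- driver: bystander: small screwdriver lying down, 150 mm long (x), origin under its middle
Things that resemble listed ones, but are neither listed nor needed, are in the scene too. Leave any turquoise look-alike of the part that bears maddox_mid alone. What is shaped like the part that bears pinhole_mid but brown is not meant.

How it is judged:
By the outcome, as a careful person would: the job done as asked, in the order asked, and still so for the second after the job is handed in, with the robot touching nothing.
Of occluder, pinhole, maddox, prism only 3 to 4 are there at a start; the rules pass over those that are not, and their reading is None.
At some moment in a run one of occluder, pinhole, maddox, prism may be knocked a few centimetres aside while the robot is not near it.
Once in a run the grip may slacken for a moment while it holds something.
It also fails if it takes over 208 s, if anything falls off the work surface, if the arm or the gripper's body presses on something with over 40 N, if the wrist force passes 120 N, or if a joint passes its speed limit or range.

## Working session

There is one attempt and no reset: what is moved stays moved. The work goes in short steps, each a Python script; the robot and the scene stay as the last script left them, time stands still between calls to the robot, and variables do not carry over. Pictures are saved under pics/ and viewed, at most 14 in all, crops included, and the job is handed in when it is done.

```bash
mkdir -p pics
cat > h.py <<'E'
import numpy as np, cv2
from scipy.spatial.transform import Rotation as R
from rig import *
def pix2plane(c,u,v,z):
    Rm=R.from_rotvec(c["orientation"]).as_matrix(); o=np.array(c["xyz"])
    d=Rm@np.array([(u-c["cx"])/c["fx"],(v-c["cy"])/c["fy"],1.]); return o+d*(z-o[2])/d[2]
def cloud(c):
    Rm=R.from_rotvec(c["orientation"]).as_matrix(); z=c["z_map"].astype(float)
    v,u=np.mgrid[0:z.shape[0],0:z.shape[1]]
    return np.stack([(u-c["cx"])/c["fx"]*z,(v-c["cy"])/c["fy"]*z,z],-1)@Rm.T+np.array(c["xyz"])
def down(yaw): # tool y (closing) direction at angle yaw+90 ; tool x at yaw, z down
    x=np.array([np.cos(yaw),np.sin(yaw),0]);z=np.array([0,0,-1.]);y=np.cross(z,x)
    return R.from_matrix(np.stack([x,y,z],1)).as_rotvec()
E
python3 - <<'E'
from h import *
import pickle
s=sense();print(s["time"],s["tool_pos"],s["ee_rot"],s["gripper_width"])
for n in("top","side"):
    c=camera(n);cv2.imwrite(f"pics/{n}0.png",c["image"]);pickle.dump(c,open(n+"0.pkl","wb"))
    print(n,c["xyz"],R.from_rotvec(c["orientation"]).as_matrix().round(3).tolist(),c["fx"],c["cx"],c["cy"],(c["z_map"]>0).mean())
E
```

```text
0.0 [0.20321386 0.45649936 0.23083259] [-6.53063797e-01 -3.07275297e+00  1.60644754e-03] 0.0854640977597326
top [0.36339811 0.01836442 1.99575167] [[-0.0, -0.994, 0.109], [-1.0, -0.0, -0.003], [0.003, -0.109, -0.994]] 477.14605460540423 324.1309087925809 203.47737663018083 0.99594140625
side [ 0.3683348  -1.29101928  0.90326055] [[0.989, -0.066, 0.133], [-0.148, -0.521, 0.841], [0.014, -0.851, -0.525]] 450.14136462253174 328.24208715530136 199.16657701640048 0.9959921875
```

View pics/top0.png

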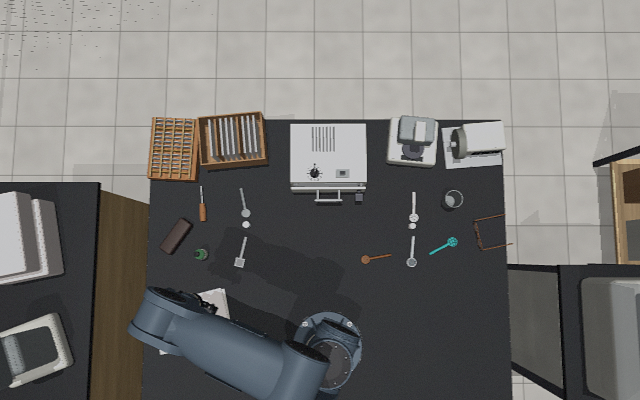

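View pics/side0.png

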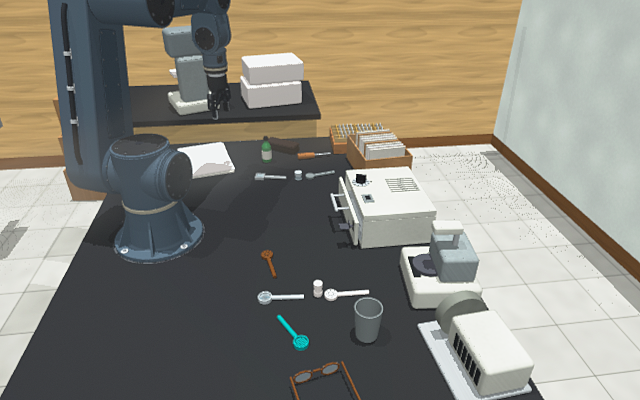

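Run:
```python
from h import *
import pickle
t=pickle.load(open("top0.pkl","rb"));s=pickle.load(open("side0.pkl","rb"))
a=cv2.resize(t["image"][175:275,180:280],(400,400),interpolation=cv2.INTER_CUBIC)
b=cv2.resize(t["image"][175:275,350:450],(400,400),interpolation=cv2.INTER_CUBIC)
e=cv2.resize(s["image"][160:190,245:345],(400,120),interpolation=cv2.INTER_CUBIC)
f=cv2.resize(s["image"][275:305,245:385],(400,120),interpolation=cv2.INTER_CUBIC)
cv2.imwrite("pics/crop1.png",np.vstack([np.hstack([a,b]),np.hstack([e,f])]))
d=cv2.resize(t["image"][115:210,280:380],(800,600)[:2],interpolation=cv2.INTER_CUBIC)
cv2.imwrite("pics/crop2.png",d)
# cabinet top from the depth
P=cloud(t); 
sub=P[110:215,275:385].reshape(-1,3); sel=sub[(sub[:,2]>.118)&(sub[:,2]<.14)]
print(len(sel),np.median(sel[:,2]),sel.min(0),sel.max(0),cv2.minAreaRect((sel[:,:2]*1000).astype(np.float32)))
print("counter",np.median(P[260:300,420:490,2]))
Q=cloud(s).reshape(-1,3); q=Q[(abs(Q[:,0]-.72)<.25)&(abs(Q[:,1])<.3)]
sel=q[(q[:,2]>.12)&(q[:,2]<.136)];print(len(sel),np.median(sel[:,2]),cv2.minAreaRect((sel[:,:2]*1000).astype(np.float32)))
# paddles: bright/grey low-saturation things on counter
for c,n in((t,"top"),(s,"side")):
    hsv=cv2.cvtColor(c["image"],cv2.COLOR_BGR2HSV);m=(hsv[...,2]>95).astype(np.uint8)
    k,l,st,ce=cv2.connectedComponentsWithStats(m,connectivity=8)
    for i in range(1,k):
        if 15<st[i,4]<600:
            v,u=np.nonzero(l==i);w=np.array([pix2plane(c,x,y,.008)[:2] for x,y in zip(u,v)])
            if not((w[:,0].mean()>.2)&(w[:,0].mean()<.8)&(abs(w[:,1].mean())<.6)):continue
            r=cv2.minAreaRect((w*1000).astype(np.float32));print(n,st[i].tolist(),ce[i].round(),np.round(r[0]),np.round(r[1]),round(r[2]),np.median(c["image"][l==i],axis=0))
```

```text
4298 0.12719115318643603 [ 0.65321839 -0.15529249  0.11801729] [0.89664428 0.14959734 0.13995783] ((774.8406982421875, -2.9243316650390625), (243.06983947753906, 305.29840087890625), 0.17418809235095978)
counter -0.001425112379287996
3341 0.12775225653176903 ((778.8441162109375, 6.40936279296875), (603.5089721679688, 259.0318908691406), 85.791748046875)
top [199, 186, 7, 35, 137] [202. 207.] [584. 525.] [144.  25.] 2 [ 74. 109. 146.]
top [239, 188, 12, 29, 118] [244. 206.] [586. 358.] [123.  37.] 19 [149.5 149.5 145. ]
top [445, 190, 18, 18, 127] [452. 199.] [ 603. -530.] [71. 73.] 44 [139. 139. 134.]
top [409, 192, 10, 30, 152] [413. 209.] [ 570. -361.] [ 38. 123.] 89 [184. 183. 183.]
top [356, 194, 7, 7, 44] [359. 197.] [ 610. -133.] [25. 26.] 90 [108. 100.  99.]
top [242, 221, 8, 7, 44] [246. 224.] [496. 341.] [27. 26.] 45 [197.5 196.  194.5]
top [408, 223, 8, 6, 40] [412. 226.] [ 490. -352.] [21. 29.] 0 [192.5 190.  190.5]
top [234, 237, 13, 31, 153] [241. 256.] [382. 357.] [ 39. 125.] 80 [147. 146. 146.]
top [406, 236, 11, 31, 158] [412. 255.] [ 384. -347.] [ 41. 124.] 89 [147. 
[... 431 characters left out ...]
.5 116.  146.5]
side [294, 170, 8, 11, 70] [298. 174.] [498. 349.] [87. 29.] 84 [143.5 140.  130. ]
side [305, 170, 30, 8, 95] [318. 174.] [592. 348.] [127.  39.] 7 [147. 148. 136.]
side [254, 172, 33, 8, 143] [267. 176.] [381. 343.] [ 58. 132.] 67 [168. 167. 160.]
side [261, 250, 15, 27, 141] [269. 260.] [ 356. -201.] [ 35. 128.] 3 [ 46.  87. 136.]
side [313, 279, 10, 19, 159] [318. 288.] [ 493. -332.] [75. 26.] 82 [174. 178. 181.]
side [324, 288, 46, 13, 304] [342. 293.] [ 572. -368.] [ 48. 129.] 82 [235.5 236.  233. ]
side [257, 291, 47, 14, 317] [276. 297.] [ 384. -357.] [ 51. 129.] 82 [194. 190. 176.]
side [277, 315, 32, 36, 340] [295. 336.] [ 412. -479.] [ 41. 135.] 20 [177. 179.  10.]
```

View pics/crop1.png

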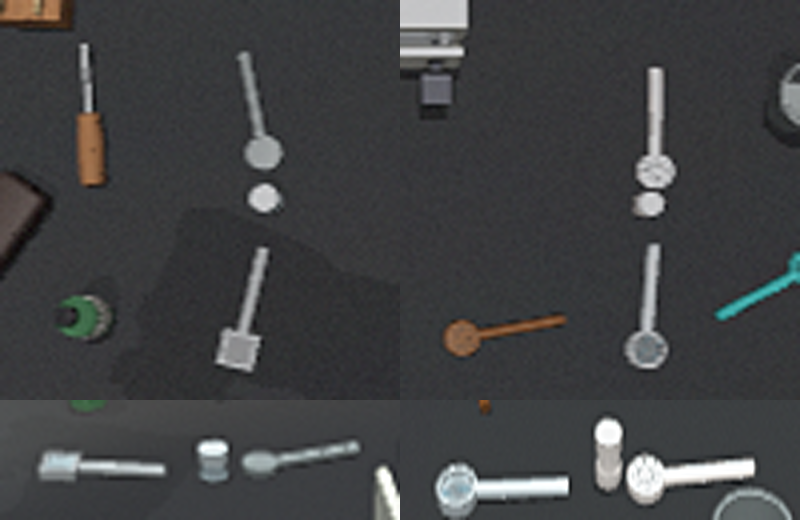

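View pics/crop2.png

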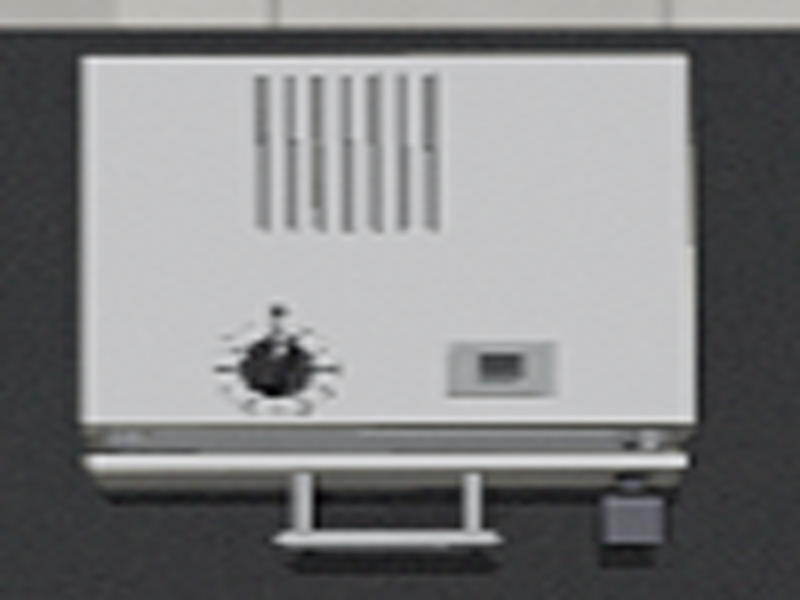

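All four paddles are present. In the top view they are:
- Occluder: grey disc at (244,206).
- Prism: square head at (241,256).
- Pinhole: white disc at (413,209).
- Maddox: ring head at (412,255).

The turquoise paddle at (446,244) and the brown one at (371,258) are the excluded look-alikes. The bar handle is at about (328,200), the lever pad at (359,197), and the knob at (315,173) with its pointer near zero.

```bash
cat >> h.py <<'E'
def paddles(c,thr=95):
    "world poses (mid x,y, yaw to head, median z) of low-saturation paddle-shaped blobs on the counter"
    hsv=cv2.cvtColor(c["image"],cv2.COLOR_BGR2HSV);P=cloud(c)
    m=((hsv[...,2]>thr)&(hsv[...,1]<70)&(abs(P[...,2])<.03)).astype(np.uint8)
    k,l,st,ce=cv2.connectedComponentsWithStats(m,connectivity=8);out=[]
    for i in range(1,k):
        if not 60<st[i,4]<500: continue
        v,u=np.nonzero(l==i);w=np.array([pix2plane(c,x,y,.009)[:2] for x,y in zip(u,v)])
        if w[:,0].min()<.2 or abs(w[:,1]).max()>.6: continue
        r=cv2.minAreaRect((w*1000).astype(np.float32))
        if not(100<max(r[1])<150 and min(r[1])<60): continue
        ctr=w.mean(0);d=np.linalg.svd(w-ctr)[2][0]
        t=(w-ctr)@d
        if abs(t.min())<t.max(): d=-d;t=-t      # head side: short side from centroid
        d=-d;t=-t                                # d points from the head to the plain end
        h=w[t>t.min()+.045]                      # handle only
        vx,vy,x0,y0=cv2.fitLine((h).astype(np.float32),cv2.DIST_L2,0,1e-4,1e-4).ravel()
        a=np.array([vx,vy])*np.sign(vx*d[0]+vy*d[1]);p=np.array([x0,y0])
        e=((w-p)@a).max()-.001
        mid=p+a*(e-.045)
        out.append((mid,np.arctan2(-a[1],-a[0]),np.median(P[l==i][:,2]),ce[i].round()))
    return out
E
python3 - <<'E'
from h import *
import pickle
t=pickle.load(open("top0.pkl","rb"));s=pickle.load(open("side0.pkl","rb"))
for o in paddles(t):print(o)
P=cloud(t)
for nm,lo,hi,xl,yl in(("bar",.082,.103,(.57,.618),(-.1,.1)),("pad",.06,.085,(.57,.63),(-.16,-.1)),("panel",.085,.11,(.622,.66),(-.2,.2)),("knob",.135,.17,(.64,.74),(-.1,.15))):
    m=(P[...,2]>lo)&(P[...,2]<hi)&(P[...,0]>xl[0])&(P[...,0]<xl[1])&(P[...,1]>yl[0])&(P[...,1]<yl[1])
    q=P[m];print(nm,len(q),q.mean(0).round(4),q.min(0).round(4),q.max(0).round(4))
    if nm in("bar","panel"):print(cv2.fitLine(q[:,:2].astype(np.float32),cv2.DIST_HUBER,0,1e-4,1e-4).ravel())
# knob and bar in side view vs top rays
def tri(pt,ps):
    rs=[]
    for c,(u,v) in((t,pt),(s,ps)):
        Rm=R.from_rotvec(c["orientation"]).as_matrix();d=Rm@np.array([(u-c["cx"])/c["fx"],(v-c["cy"])/c["fy"],1]);rs.append((np.array(c["xyz"]),d/np.linalg.norm(d)))
    A=sum(np.eye(3)-np.outer(d,d) for o,d in rs);b=sum((np.eye(3)-np.outer(d,d))@o for o,d in rs);return np.linalg.solve(A,b)
cv2.imwrite("pics/crop3.png",cv2.resize(s["image"][155:255,320:450],(780,600),interpolation=cv2.INTER_CUBIC))
for y in(0,np.pi,np.pi/2,-np.pi/2):
  for nm,p in(("bar",(.6,0,.07)),("seat",(.56,.1,.05)),("seat-",(.56,-.1,.05)),("dial",(.69,.05,.14)),("p",(.39,.35,.01)),("p-",(.58,-.36,.01))):
    j=inverse_kinematics(p,down(y));print(round(y,2),nm,None if j is None else np.round(j,2))
E
```

```text
(array([0.60291046, 0.35483699]), np.float64(-2.925609021598171), np.float64(0.008746173106649158), array([244., 206.]))
(array([ 0.58491744, -0.36134995]), np.float64(3.1073921728904668), np.float64(0.008965386653425167), array([413., 209.]))
(array([0.39765404, 0.35062054]), np.float64(2.9257308086650147), np.float64(0.009486974848225693), array([241., 255.]))
(array([ 0.40073859, -0.35183512]), np.float64(3.0393024362281214), np.float64(0.006831747190392479), array([412., 255.]))
bar 97 [ 0.591  -0.0012  0.0916] [ 0.5824 -0.0588  0.0821] [0.6162 0.0499 0.1013]
[ 0.00296218 -0.9999956   0.5873902  -0.00433654]
pad 61 [ 0.6059 -0.1283  0.0744] [ 0.5882 -0.141   0.0641] [ 0.63   -0.1123  0.0849]
panel 240 [ 0.6352 -0.0106  0.0995] [ 0.623  -0.1548  0.0851] [0.6576 0.1464 0.1095]
[ 0.00962465 -0.9999537   0.6351985  -0.01056866]
knob 114 [0.6941 0.0192 0.1429] [ 0.6532 -0.093   0.135 ] [0.7369 0.1439 0.1673]
0 bar [ 0.    0.49 -0.05  1.03  0.   -3.14]
0 seat [ 0.18  0.45 -0.17  0.95  0.   -2.96]
0 seat- [-0.18  0.45 -0.17  0.95  0.    2.96]
0 dial [ 0.07  0.65  0.4   1.32  0.   -3.07]
[... 228 characters left out ...]
]
3.14 dial [0.07 0.65 0.4  1.32 0.   0.07]
3.14 p [ 0.73  0.41 -0.35  0.81  0.    0.73]
3.14 p- [-0.56  0.7   0.15  1.02  0.   -0.56]
1.57 bar [ 0.    0.49 -0.05  1.03  0.    1.57]
1.57 seat [ 0.18  0.45 -0.17  0.95  0.    1.75]
1.57 seat- [-0.18  0.45 -0.17  0.95  0.    1.39]
1.57 dial [0.07 0.65 0.4  1.32 0.   1.64]
1.57 p [ 0.73  0.41 -0.35  0.81  0.    2.3 ]
1.57 p- [-0.56  0.7   0.15  1.02  0.    1.02]
-1.57 bar [ 0.    0.49 -0.05  1.03  0.   -1.57]
-1.57 seat [ 0.18  0.45 -0.17  0.95  0.   -1.39]
-1.57 seat- [-0.18  0.45 -0.17  0.95  0.   -1.75]
-1.57 dial [ 0.07  0.65  0.4   1.32  0.   -1.5 ]
-1.57 p [ 0.73  0.41 -0.35  0.81  0.   -0.84]
-1.57 p- [-0.56  0.7   0.15  1.02  0.   -2.13]
```

View pics/crop3.png

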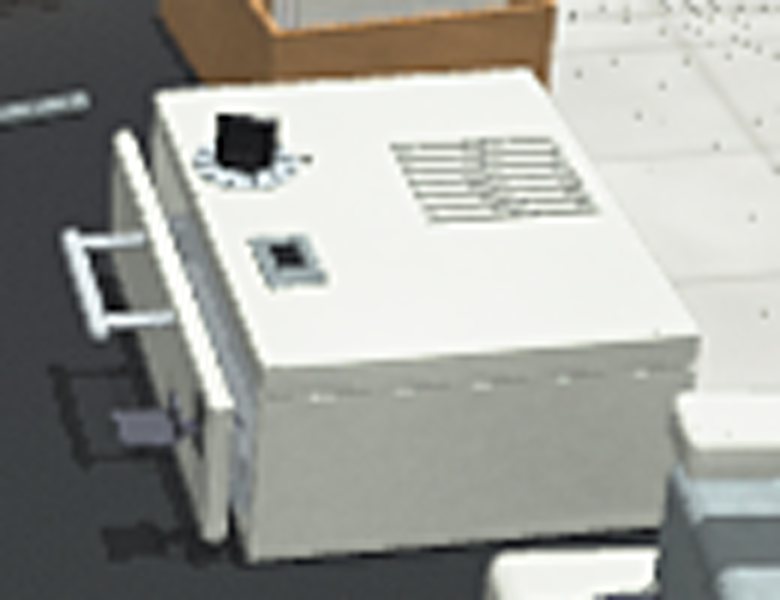

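```bash
cat >> h.py <<'E'
def tri(t,pt,s,ps):
    A=np.zeros((3,3));b=np.zeros(3)
    for c,(u,v) in((t,pt),(s,ps)):
        d=R.from_rotvec(c["orientation"]).as_matrix()@np.array([(u-c["cx"])/c["fx"],(v-c["cy"])/c["fy"],1]);d/=np.linalg.norm(d)
        M=np.eye(3)-np.outer(d,d);A+=M;b+=M@np.array(c["xyz"])
    return np.linalg.solve(A,b)
def st(tag=""):
    s=sense();print(tag,"t%.1f"%s["time"],np.round(s["tool_pos"],4),"F",np.round(s["wrist_force"],1),"w%.4f f%.1f"%(s["gripper_width"],s["gripper_force"]),flush=True);return s
E
python3 - <<'E'
from h import *
import pickle
t=pickle.load(open("top0.pkl","rb"));s=pickle.load(open("side0.pkl","rb"))
print("bar",tri(t,(328.4,200.3),s,(334.3,202.5)))
b=np.array([.588,-.003]);o=down(np.pi/2)
gripper_to(.036,60)
reach([*b,.17],o); st()
if move_l([*b,.069],.08,max_force=8): st("HIT"); raise SystemExit
gripper_to(0.0,60); s=st("grip")
move_l([b[0]-.14,b[1],.069],.1,max_force=40);st("out")
h=move_l([b[0]-.2,b[1],.069],.03,max_force=30);st("stop %s"%h)
E
```

```text
bar [ 0.59012176 -0.00438167  0.08499363]
 t2.8 [ 0.588  -0.0021  0.1702] F [-0.3  1.  -0.4] w0.0361 f0.0
grip t4.6 [ 0.5884 -0.003   0.0695] F [-0.5  0.4  5.7] w0.0089 f58.5
out t6.1 [ 0.4479 -0.0037  0.0694] F [-2.3 -5.9 10.6] w0.0096 f59.3
stop True t7.3 [ 0.4147 -0.004   0.0695] F [ 6.4 -0.7 -4.1] w0.0087 f61.7
```

Run:
```python
from h import *
import pickle
b=sense()["tool_pos"]
h=move_l([b[0]+.012,b[1],b[2]],.02,max_force=12);st("lockcheck %s"%h)
gripper_to(.036);st()
p=sense()["tool_pos"]; move_l([p[0],p[1],.2],.2)
reach([.3,.0,.35],down(np.pi))
st()
for n in("top","side"):
    c=camera(n);cv2.imwrite(f"pics/{n}1.png",c["image"]);pickle.dump(c,open(n+"1.pkl","wb"))
    if n=="top":
        for o in paddles(c):print(o)
        d=c["image"][130:270,270:390]; cv2.imwrite("pics/c4.png",cv2.resize(d,(514,600),interpolation=cv2.INTER_CUBIC))
    else: cv2.imwrite("pics/c5.png",cv2.resize(c["image"][150:260,280:430],(800,587),interpolation=cv2.INTER_CUBIC))
```

```text
lockcheck True t7.5 [ 0.4152 -0.004   0.0695] F [ 0.9 -0.   4.8] w0.0084 f62.7
 t7.9 [ 0.4149 -0.004   0.0692] F [ 0.4  0.3 -0.2] w0.0360 f0.0
 t10.1 [0.3    0.     0.3494] F [ 0.1  1.1 -0.9] w0.0357 f0.0
(array([0.60296807, 0.35464663]), np.float64(-2.917198021458038), np.float64(0.00958734572305009), array([244., 206.]))
(array([ 0.58505449, -0.360823  ]), np.float64(3.087724161626311), np.float64(0.008522580312920192), array([413., 209.]))
(array([0.39770704, 0.35075595]), np.float64(2.9186062202073835), np.float64(0.008993907175599891), array([241., 256.]))
(array([ 0.40073859, -0.35183512]), np.float64(3.0393024362281214), np.float64(0.008117850950628114), array([412., 254.]))
```

View pics/c4.png

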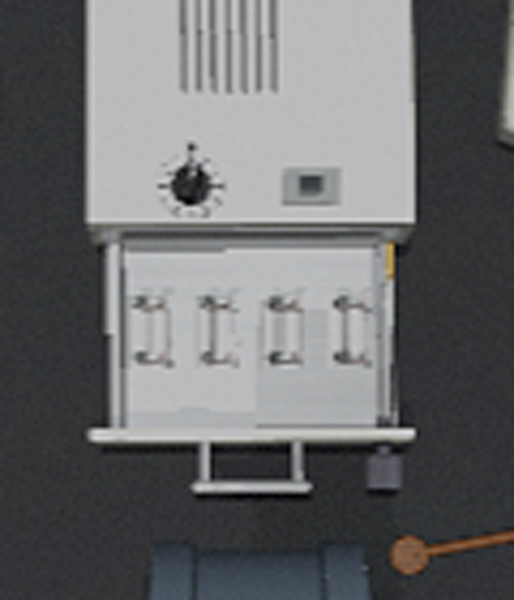

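View pics/c5.png

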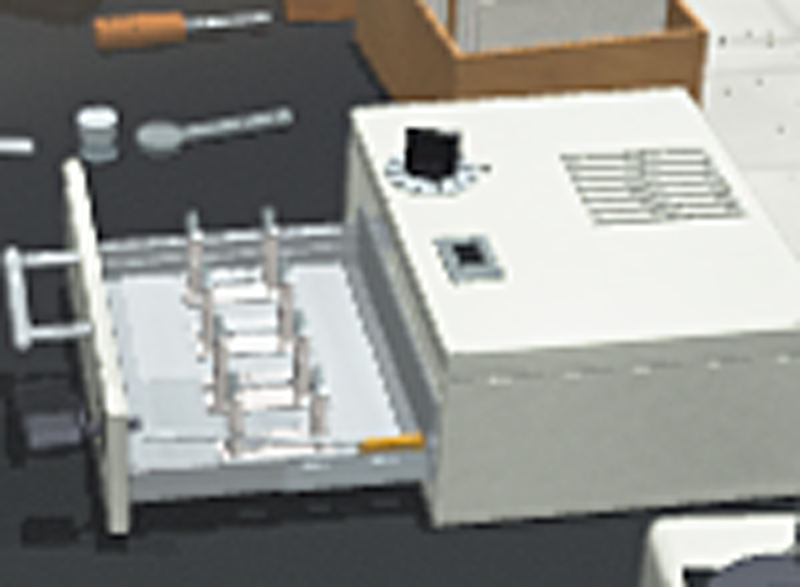

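Run:
```python
from h import *
import pickle
t=pickle.load(open("top1.pkl","rb"));s=pickle.load(open("side1.pkl","rb"))
for n,c in(("top",t),("side",s)):
    P=cloud(c);m=(P[...,2]>.058)&(P[...,2]<.095)&(P[...,0]>.48)&(P[...,0]<.63)&(abs(P[...,1])<.13)
    q=P[m];print(n,len(q))
    print(np.round(q[np.argsort(q[:,1])][:,:]*1000).astype(int).tolist())
for u,v in((328.5,207),):print(pix2plane(t,u,v,.07),pix2plane(t,u,v,.056))
P=cloud(t)
for nm,lo,hi,xl,yl in(("bar",.080,.103,(.39,.435),(-.1,.1)),("pad",.06,.085,(.39,.45),(-.16,-.1)),("panel",.09,.11,(.44,.475),(-.2,.2)),("L",.05,.09,(.48,.6),(-.2,.2))):
    m=(P[...,2]>lo)&(P[...,2]<hi)&(P[...,0]>xl[0])&(P[...,0]<xl[1])&(P[...,1]>yl[0])&(P[...,1]<yl[1])
    q=P[m];print(nm,len(q),q.mean(0).round(4),np.percentile(q,5,axis=0).round(4),np.percentile(q,95,axis=0).round(4))
b=np.array([.4149,-.004]);o=down(np.pi/2)
reach([*b,.2],o);move_l([*b,.069],.12);gripper_to(0,60);st()
h=move_l([b[0]+.010,b[1],.069],.02,max_force=15);st("push %s"%h);
h=move_l([b[0]-.006,b[1],.069],.02,max_force=25);st("pull %s"%h)
```

```text
top 94
[[588, -116, 81], [592, -116, 82], [540, -115, 79], [589, -112, 76], [540, -112, 72], [593, -112, 79], [590, -108, 68], [593, -108, 73], [537, -108, 67], [540, -108, 75], [590, -96, 67], [537, -96, 65], [594, -96, 71], [541, -96, 70], [537, -92, 65], [589, -92, 72], [593, -92, 77], [540, -92, 73], [538, -88, 59], [541, -88, 70], [593, -88, 78], [588, -87, 82], [589, -51, 72], [593, -51, 74], [540, -51, 77], [541, -47, 63], [590, -47, 68], [593, -47, 73], [536, -47, 71], [538, -43, 59], [590, -43, 68], [541, -43, 63], [594, -43, 69], [537, -35, 68], [541, -35, 70], [542, -31, 59], [537, -31, 66], [593, -31, 73], [595, -27, 62], [590, -27, 68], [537, -27, 66], [541, -27, 69], [594, -23, 66], [589, -23, 72], [536, -23, 74], [540, -23, 78], [594, 14, 68], [589, 14, 77], [540, 14, 78], [537, 18, 60], [540, 18, 72], [590, 18, 68], [594, 18, 69], [536, 30, 75], [542, 30, 60], [594, 30, 64], [591, 30, 60], [541, 34, 68], [537, 34, 65], [594, 34, 68], [590, 34, 68], [540, 38, 73], [536, 38, 71], [593, 38, 77], [589, 38, 74], [536, 42, 82], [540, 42, 79], [589, 42, 79], [593, 42, 78], [
[... 2641 characters left out ...]
, 101, 77], [592, 104, 59], [541, 106, 74], [593, 108, 61], [545, 112, 71]]
[ 0.56099988 -0.00458262  0.07      ] [ 0.56243642 -0.00474944  0.056     ]
bar 98 [ 0.4171 -0.0053  0.0914] [ 0.4107 -0.0539  0.0853] [0.4308 0.0417 0.0989]
pad 61 [ 0.4288 -0.1289  0.0736] [ 0.4153 -0.1433  0.0645] [ 0.443  -0.1151  0.0832]
panel 237 [ 0.4613 -0.0058  0.1002] [ 0.4546 -0.1379  0.0926] [0.4662 0.1288 0.1071]
L 140 [ 0.5621 -0.0304  0.0669] [ 0.5166 -0.138   0.0516] [0.5942 0.1066 0.0799]
 t13.2 [ 0.4153 -0.004   0.0696] F [-1.4 -0.2  5.1] w0.0093 f58.5
push True t13.5 [ 0.4179 -0.004   0.0695] F [-4.9 -0.2 12.8] w0.0088 f59.3
pull True t13.9 [ 0.4147 -0.004   0.0696] F [ 3.8 -0.6 -0.9] w0.0085 f60.7
```

```bash
cat >> h.py <<'E'
ZG=.0035; SX=.566; SY=[-.102,-.038,.026,.090]
def pick(exp):
    c=camera("top");ps=[p for p in paddles(c)]
    p=min(ps,key=lambda p:np.hypot(*(p[0]-exp)));print("paddle",p,"of",len(ps))
    if np.hypot(*(p[0]-exp))>.09: print("far");return False
    o=down(p[1]%(2*np.pi));m=p[0]
    gripper_to(.05,100)
    reach([*m,.10],o)
    if move_l([*m,ZG],.12,max_force=10): st("hit")
    gripper_to(0,100);s=st("grip")
    if s["gripper_width"]<.006: return False
    move_l([m[0],m[1],.14],.2);s=st("lift");return s["gripper_width"]>.006
def place(i,push=True):
    x,y=SX,SY[i];o=down(np.pi)
    reach([x,y,.15],o);s=st("over")
    if s["gripper_width"]<.006: print("LOST");return False
    move_l([x,y,.088],.1);s=st("above")
    if not push: return True
    h=move_l([x,y,.056-.0025-.001],.04,max_force=38);s=st("pushed %s"%h)
    return True
def release(i):
    gripper_to(.036);s=st("open");p=s["tool_pos"];move_l([p[0],p[1],.15],.15);st("clear")
E
python3 - <<'E'
from h import *
gripper_to(.036);p=sense()["tool_pos"];move_l([p[0],p[1],.2],.25)
if pick(np.array([.398,.351])): place(2)
E
```

```text
paddle (array([0.39770704, 0.35075595]), np.float64(2.9186062202073835), np.float64(0.009302927273324268), array([241., 255.])) of 4
grip t18.1 [0.3981 0.3511 0.0043] F [-1.5 -1.9 10.3] w0.0070 f98.5
lift t18.9 [0.3973 0.3504 0.139 ] F [-1.1 -0.9 -0.7] w0.0073 f98.1
over t20.3 [0.5657 0.0269 0.1497] F [ 0.1 -0.6 -1.5] w0.0070 f98.1
above t21.0 [0.5663 0.0262 0.0885] F [-0.1  0.1 -0.4] w0.0068 f98.1
pushed False t22.1 [0.5676 0.0267 0.0538] F [ 0.5  5.  21.4] w0.0073 f100.9
```

Run:
```python
from h import *
release(2)
reach([.45,.2,.25],down(np.pi))
c=camera("side");d=camera("top")
P=cloud(d);m=(abs(P[...,0]-SX)<.02)&(abs(P[...,1]-SY[2])<.02);q=P[m];print(np.round(q[q[:,2]>.04]*1000).astype(int).tolist())
a=cv2.resize(c["image"][170:240,280:400],(686,400),interpolation=cv2.INTER_CUBIC)
b=cv2.resize(d["image"][180:250,290:370],(457,400),interpolation=cv2.INTER_CUBIC)[:, :114+343]
cv2.imwrite("pics/c6.png",np.vstack([a[:,:457],b])[:800].copy() if 0 else cv2.resize(np.hstack([a,b]),(800,280)))
```

```text
open t22.5 [0.5657 0.0259 0.052 ] F [-0.   0.1  0.6] w0.0359 f0.0
clear t23.3 [0.5653 0.0259 0.1491] F [ 0.5 -0.4  0.3] w0.0357 f0.0
[[582, 30, 61], [583, 26, 58], [583, 22, 59], [578, 30, 62], [578, 26, 61], [580, 22, 47], [574, 30, 59], [575, 26, 52], [574, 22, 65], [572, 30, 47], [571, 26, 55], [571, 22, 52], [566, 30, 60], [566, 26, 60], [567, 22, 48], [562, 30, 61], [562, 26, 60], [562, 22, 64], [557, 30, 66], [557, 26, 64], [559, 22, 53], [553, 30, 69], [554, 26, 60], [553, 22, 65], [550, 30, 54], [549, 26, 67], [550, 22, 55], [546, 22, 52]]
```

View pics/c6.png

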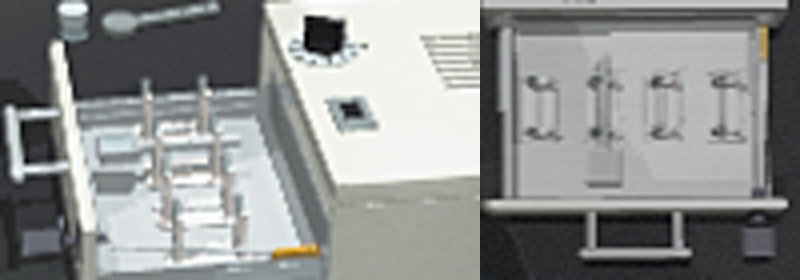

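The prism paddle lies level in clip 2, with its handle top at about 61 mm and its head to the front, at (605,165) in the crop. I'll do the other three the same way.

```bash
cat >> h.py <<'E'
def check(i):
    d=camera("top");P=cloud(d);m=(abs(P[...,0]-SX)<.018)&(abs(P[...,1]-SY[i]-.001)<.004);q=P[m];print("clip",i,"handle top",np.median(q[:,2]).round(4),len(q))
    for f,dx in(("front",-.04),("back",.04)):
        m=(abs(P[...,0]-SX-dx)<.008)&(abs(P[...,1]-SY[i]-.001)<.004);print(f,np.median(P[m][:,2]).round(4))
E
python3 - <<'E'
from h import *
import sys
for exp,i in(((.603,.355),3),((.585,-.361),0)):
    if not pick(np.array(exp)): sys.exit("pick failed")
    if not place(i): sys.exit("place failed")
    if sense()["tool_pos"][2]>.0555: sys.exit("not down")
    release(i)
    reach([.45,.2 if i>1 else -.2,.25],down(np.pi)); check(2);check(i)
E
```

```text
paddle (array([ 0.58506034, -0.36076646]), np.float64(3.0872283742814495), np.float64(0.008005086537449246), array([413., 209.])) of 2
farpick failed
```

Run:
```python
from h import *
reach([.40,-.1,.25],down(np.pi))
c=camera("top");cv2.imwrite("pics/t2.png",c["image"])
for o in paddles(c):print(o)
for o in paddles(c,75):print(75,o)
```

```text
(array([0.60291318, 0.35482315]), np.float64(-2.9257764519702376), np.float64(0.009291372958023958), array([244., 206.]))
(array([ 0.5849898 , -0.36106573]), np.float64(3.0969863321824356), np.float64(0.009242947840495175), array([413., 209.]))
(array([ 0.40073859, -0.35183512]), np.float64(3.0393024362281214), np.float64(0.00697765682373197), array([412., 254.]))
75 (array([0.60292563, 0.35482983]), np.float64(-2.9176153473642525), np.float64(0.008823287775912236), array([244., 205.]))
75 (array([ 0.58483187, -0.36162932]), np.float64(3.1200990094541265), np.float64(0.008422715151455984), array([413., 209.]))
75 (array([ 0.40078712, -0.35170109]), np.float64(3.031260391455672), np.float64(0.006624099944587902), array([412., 255.]))
```

It was just the arm hiding it. I'll take pictures from a central standoff instead.

Run:
```python
from h import *
import sys
for exp,i,yo in(((.603,.355),3,.1),((.585,-.361),0,.1)):
    if not pick(np.array(exp)): sys.exit("pick failed")
    if not place(i): sys.exit("place failed")
    if sense()["tool_pos"][2]>.0555: sys.exit("not down")
    release(i)
    reach([.36,yo,.25],down(np.pi)); check(2);check(i)
```

```text
paddle (array([0.60287249, 0.35497676]), np.float64(-2.9296096750244796), np.float64(0.01008029166574631), array([244., 206.])) of 3
grip t29.2 [0.6033 0.3552 0.0044] F [-1.9 -1.5  7.4] w0.0070 f98.3
lift t30.0 [0.6024 0.3547 0.1386] F [-0.9  0.2 -0.8] w0.0071 f98.0
over t31.1 [0.5663 0.0909 0.1498] F [ 0.4 -0.3  0.1] w0.0069 f98.1
above t31.9 [0.5664 0.0903 0.0885] F [1.  0.1 0.1] w0.0068 f98.1
pushed False t32.9 [0.5675 0.0908 0.0539] F [-1.5  4.2 22.8] w0.0070 f100.8
open t33.3 [0.5658 0.0899 0.0521] F [-0.8 -0.7  0.4] w0.0357 f0.0
clear t34.1 [0.5653 0.0898 0.1491] F [-0.4  0.5 -0.6] w0.0357 f0.0
clip 2 handle top 0.062 18
front 0.0564
back 0.0608
clip 3 handle top 0.0608 18
front 0.0617
back 0.0589
paddle (array([ 0.5917143 , -0.39441212]), np.float64(2.8900674597499987), np.float64(0.007215904365892367), array([420., 208.])) of 2
grip t38.9 [ 0.5921 -0.3948  0.0045] F [-2.   0.9  7.4] w0.0074 f98.4
lift t39.7 [ 0.5913 -0.3941  0.1387] F [ 0.3 -0.  -0.6] w0.0071 f98.1
over t40.9 [ 0.5663 -0.103   0.1498] F [ 0.1  0.  -0.9] w0.0069 f98.1
above t41.6 [ 0.5664 -0.1023  0.0885] F [ 0.  -0.5 -0.5] w0.0074 f98.1
pushed True t42.5 [ 0.5661 -0.1012  0.054 ] F [-4.5  1.8 14.5] w0.0076 f100.3
open t42.9 [ 0.5659 -0.1013  0.0534] F [0.5 0.3 1. ] w0.0358 f0.0
clear t43.6 [ 0.5655 -0.1012  0.1491] F [-0.5  1.3 -0.6] w0.0362 f0.0
clip 2 handle top 0.0573 18
front 0.0606
back 0.0565
clip 0 handle top 0.0592 18
front 0.0571
back 0.0604
```

Run:
```python
from h import *
import sys
for exp,i,yo in(((.401,-.352),1,.1),):
    if not pick(np.array(exp)): sys.exit("pick failed")
    if not place(i): sys.exit("place failed")
    if sense()["tool_pos"][2]>.0555: sys.exit("not down")
    release(i)
    reach([.33,.1,.25],down(np.pi))
    for k in range(4):check(k)
c=camera("side");d=camera("top");print(len(paddles(d)))
P=cloud(d);m=(P[...,2]>.06)&(P[...,2]<.085)&(P[...,0]>.40)&(P[...,0]<.45)&(P[...,1]>-.16)&(P[...,1]<-.1);q=P[m];print("pad",q.mean(0),q.min(0),q.max(0))
a=cv2.resize(c["image"][170:250,280:380],(500,400),interpolation=cv2.INTER_CUBIC)
b=cv2.resize(d["image"][180:260,310:370],(300,400),interpolation=cv2.INTER_CUBIC)
cv2.imwrite("pics/c7.png",np.hstack([a,b]))
```

```text
paddle (array([ 0.40073859, -0.35183512]), np.float64(3.0393024362281214), np.float64(0.008542396254777929), array([412., 254.])) of 1
grip t48.4 [ 0.401  -0.3522  0.0043] F [-1.3  2.2 10.7] w0.0073 f98.4
lift t49.3 [ 0.4003 -0.3515  0.139 ] F [-0.3  0.4  0.3] w0.0073 f98.1
over t50.6 [ 0.5657 -0.039   0.1498] F [-0.3 -0.  -0.5] w0.0071 f98.1
above t51.4 [ 0.5663 -0.0382  0.0886] F [-0.7  0.1 -0.5] w0.0073 f98.1
pushed True t52.2 [ 0.5662 -0.0371  0.0539] F [-4.6  2.9 15. ] w0.0073 f100.1
open t52.6 [ 0.5659 -0.0373  0.0534] F [-0.1  0.4 -1. ] w0.0362 f0.0
clear t53.4 [ 0.5655 -0.0373  0.1492] F [-0.2  0.  -0. ] w0.0358 f0.0
clip 0 handle top 0.0607 18
front 0.0606
back 0.0605
clip 1 handle top 0.0591 18
front 0.0583
back 0.0552
clip 2 handle top 0.0582 18
front 0.0593
back 0.0611
clip 3 handle top 0.058 16
front 0.0629
back 0.0572
0
pad [ 0.43011889 -0.12928831  0.07374806] [ 0.41518148 -0.14375117  0.0635348 ] [ 0.44725807 -0.11480105  0.08477461]
```

View pics/c7.png

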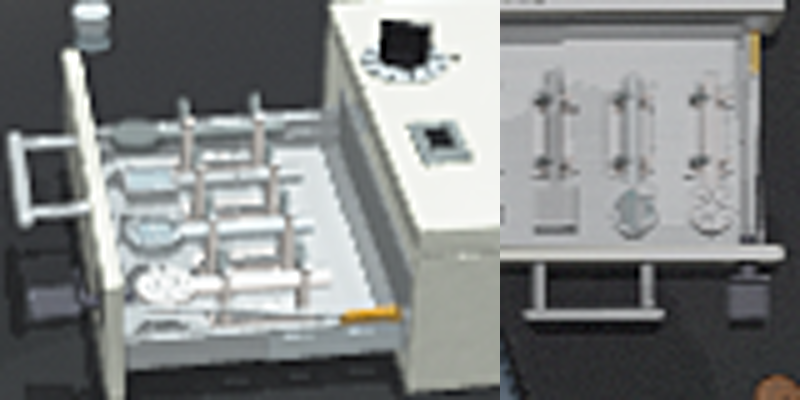

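All four paddles are seated, as the crop shows with the heads at (135,135), (148,180), (150,230) and (165,283). The lever pad is at about (0.43, -0.129, 0.074). Next I'll press it and push the drawer in by its lip.

Run:
```python
from h import *
import sys
o=down(np.pi);x,y=.425,-.129
gripper_to(0,60)
reach([x,y,.12],o)
h=move_l([x,y,.064],.03,max_force=20);s=st("press %s"%h)
if s["tool_pos"][2]>.069: sys.exit("not pressed?")
z=min(s["tool_pos"][2],.0655)
h=move_l([x+.05,y,.0645],.03,max_force=25);s=st("in %s"%h)
```

```text
press True t58.1 [ 0.4262 -0.1291  0.0653] F [-1.6  2.7 13.4] w0.0001 f6.6
in False t59.9 [ 0.476  -0.1289  0.0653] F [-1.4  3.1 13.7] w-0.0002 f6.9
```

Run:
```python
from h import *
import sys
p=sense()["tool_pos"]
move_l([p[0]-.003,p[1],.10],.1);reach([.36,.1,.25],down(np.pi/2))
P=cloud(camera("top"));m=(P[...,2]>.08)&(P[...,2]<.1)&(P[...,0]>.40)&(P[...,0]<.49)&(abs(P[...,1]+.005)<.035);bx=np.median(P[m][:,0]);print("bar x",bx,m.sum())
m=(P[...,2]>.09)&(P[...,2]<.11)&(abs(P[...,1])<.13)&(P[...,0]>.47)&(P[...,0]<.53);print("panel",np.median(P[m][:,0]),m.sum())
if not .445<bx<.475: sys.exit()
gripper_to(.036,60);o=down(np.pi/2)
reach([bx,-.004,.18],o)
if move_l([bx,-.004,.069],.1,max_force=10): st("hit");sys.exit()
gripper_to(0,60);s=st("grip")
h=move_l([.57,-.004,.069],.05,max_force=25);st("in %s"%h)
h=move_l([.608,-.004,.069],.025,max_force=18);st("home %s"%h)
```

```text
bar x 0.46659290946460624 51
panel 0.5136590199073414 218
grip t65.0 [ 0.467  -0.004   0.0695] F [ 0.2 -0.4  4.9] w0.0089 f58.5
in False t67.3 [ 0.5704 -0.0035  0.0695] F [-0.8  4.1  5.5] w0.0089 f58.5
home True t68.4 [ 0.5996 -0.0033  0.0695] F [-4.1 -0.2 10.3] w0.0088 f59.6
```

Run:
```python
from h import *
gripper_to(.036);p=sense()["tool_pos"];move_l([p[0],p[1],.2],.2);reach([.36,.1,.3],down(np.pi))
t=camera("top");s=camera("side");ct=[]
for c,(r0,r1,c0,c1) in((t,(163,184,303,327)),(s,(168,192,350,376))):
    g=c["image"][r0:r1,c0:c1].max(2);m=(g<70).astype(np.uint8);k,l,stt,ce=cv2.connectedComponentsWithStats(m);i=1+np.argmax(stt[1:,4]);print(stt[i],ce[i]+[c0,r0]);ct.append(ce[i]+[c0,r0])
print("tri",tri(t,ct[0],s,ct[1]),"plane .15",pix2plane(t,*ct[0],.15))
P=cloud(t);m=(P[...,2]>.147)&(P[...,2]<.175)&(abs(P[...,0]-.69)<.05)&(abs(P[...,1]-.05)<.04);print(P[m].mean(0),m.sum())
m=(P[...,2]>.09)&(P[...,2]<.11)&(abs(P[...,1])<.13)&(P[...,0]>.6)&(P[...,0]<.66);print("panel",np.median(P[m][:,0]))
a=cv2.resize(t["image"][160:187,300:330],(445,400),interpolation=cv2.INTER_CUBIC);b=cv2.resize(s["image"][165:195,343:373],(350,350),interpolation=cv2.INTER_CUBIC)
o=np.zeros((400,800,3),np.uint8);o[:,:445]=a;o[:350,448:798]=b;cv2.imwrite("pics/c8.png",o)
```

```text
[ 7  6  9  9 53] [313.88679245 173.01886792]
[ 6  6 10 10 80] [360.175  178.3375]
tri [0.69083952 0.05331482 0.14083413] plane .15 [0.68664877 0.05349377 0.15      ]
[0.68878175 0.05184981 0.15695047] 29
panel 0.6458866487171859
```

View pics/c8.png

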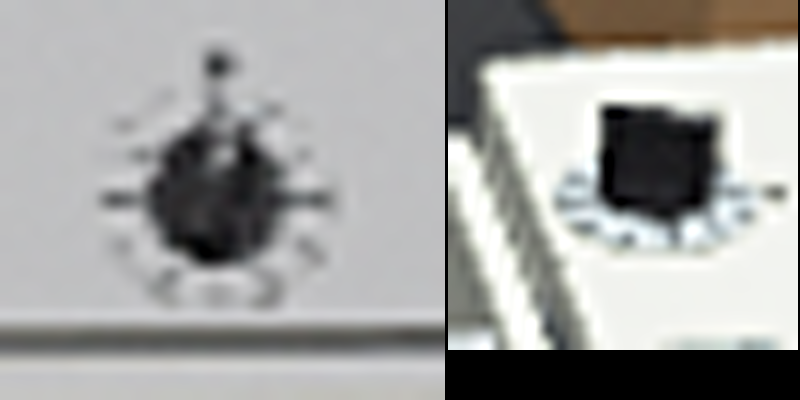

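Drawer is home at 0.5996 m. The knob is at about (0.688, 0.052). Its white pointer at (225,155) in the crop reads roughly 10° clockwise of the zero diamond at (217,62).

Run:
```python
from h import *
import sys
k=[.688,.052];y0=np.pi-.15
gripper_to(.034,40)
reach([*k,.20],down(y0))
if move_l([*k,.141],.06,max_force=8): st("hit");sys.exit()
gripper_to(0,40);s=st("grip");print(s["torque"])
if s["gripper_width"]<.005: sys.exit("nothing")
for a in np.linspace(.15,2.094,6)[1:]:
    move_l([*k,.141],.02,attitude=down(np.pi-a));s=st("a%.2f"%a);
print("R",R.from_rotvec(s["ee_rot"]).as_matrix().round(3)[:2,0],np.round(s["torque"],2),s["joint_pos"])
```

```text
grip t73.8 [0.6884 0.052  0.1415] F [ 0.8 -0.2  4. ] w0.0110 f41.3
[-0.07471591 -0.20179256 -0.04275919]
a0.54 t74.4 [0.6887 0.0529 0.1415] F [3.3 6.  2.5] w0.0110 f41.2
a0.93 t74.9 [0.6894 0.0537 0.1416] F [10.2 10.5 -0.4] w0.0109 f40.9
a1.32 t75.4 [0.6904 0.0542 0.1416] F [17.9 13.2 -5.3] w0.0114 f40.5
a1.71 t76.0 [0.6914 0.0542 0.1416] F [26.  14.7 -9.5] w0.0110 f40.0
a2.09 t76.5 [0.6924 0.0539 0.1417] F [ 34.4  12.1 -13.4] w0.0107 f39.5
R [0.499 0.867] [ 2.49 -6.97 -0.03] [0.07655825 0.64799991 0.39542718 1.30949141 0.00252468 2.16985539]
```

Run:
```python
from h import *
gripper_to(.034,40)
k=[.694,.054]
move_l([*k,.141],.03);gripper_to(0,30);s=st("regrip");print(np.round(s["torque"],2),R.from_rotvec(s["ee_rot"]).as_matrix().round(3)[:2,0])
gripper_to(.034);move_l([*k,.22],.15);reach([.36,.1,.3],down(np.pi))
t=camera("top");s=camera("side");st()
for p in paddles(t):print(p)
P=cloud(t);m=(P[...,2]>.09)&(P[...,2]<.11)&(abs(P[...,1])<.13)&(P[...,0]>.6)&(P[...,0]<.66);print("panel",np.median(P[m][:,0]))
a=cv2.resize(t["image"][160:187,300:330],(445,400),interpolation=cv2.INTER_CUBIC);b=cv2.resize(s["image"][165:195,343:373],(350,350),interpolation=cv2.INTER_CUBIC)
o=np.zeros((400,800,3),np.uint8);o[:,:445]=a;o[:350,448:798]=b;cv2.imwrite("pics/c9.png",o)
cv2.imwrite("pics/top9.png",t["image"])
```

```text
regrip t77.5 [0.6933 0.0544 0.1412] F [-6.1  3.   3.8] w0.0109 f31.9
[ 0.56  1.18 -0.05] [0.499 0.866]
 t80.3 [0.3603 0.1    0.2998] F [ 0.3 -0.1 -0.7] w0.0343 f0.0
panel 0.6459863795801085
```

View pics/c9.png

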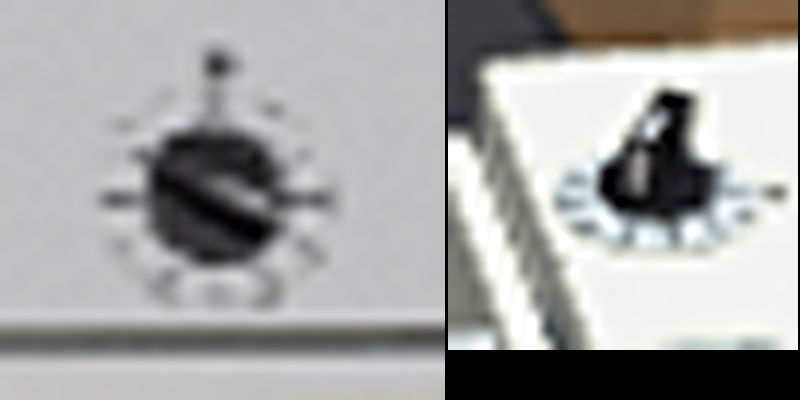

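View pics/top9.png

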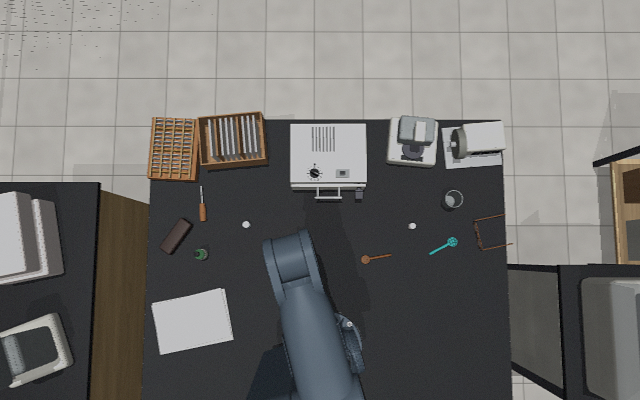

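The pointer now lies toward the lower right at the fourth tick (315,255), about 120° clockwise. The drawer is home, the counter is clear of paddles and the other things look unmoved.

```bash
python3 -c "
from rig import *
print(sign_off())"
```

```text
the job is handed in; nothing more can be done
None
```

I handed the job in at about 80 s: all four paddles are clipped in the drawer, the drawer is fully home, the timer was then set to 20 minutes, and the other things on the counter look unmoved.

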